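# Stack and lock the upper tier of a dish rack

### The arm

A 6-joint arm with a two-finger parallel gripper is mounted at the origin on a cart in front of the work surface, level with it; the furniture and walls round the work are solid. World frame = base frame: x ahead of the robot, y to its left, z up, the work surface at z = 0. Lengths are in m, angles in rad, forces in N, time in s.
With the tool pointing down it reaches from about 0.375 to 0.9 m from the base axis. Payload 3.1 kg.
Tool frame: the origin (TCP) lies where the fingers leave the gripper's body, on its centre line; the fingertips stand 70 mm ahead of it and the grasp point (between the pads) lies 51 mm ahead of it; z points along the fingers, y is the line along which they close (so a half turn about z gives the same grasp; the last joint's range is limited). The gripper opens to 87 mm and grips with 3 to 60 N. Pads are 19 mm wide; open, the fingers measure 117 mm over their backs; the gripper's body (75 mm by 190 mm) begins 51 mm behind the grasp point.
Start: joints at [-1.403, 0.527, 1.433, -0, 1.181, -0.178], TCP at [0.212, -0.588, 0.292] pointing down, gripper open.
Joint ranges: [-3.08, 3.08], [-0.75, 2.2], [0.22, 2.44], [-1.43, 4.57], [0, 2.65], [-2.85, 2.85]. Speed limits (rad/s): [2.79, 2.79, 3.14, 3.14, 3.14, 3.14].

### API

Orientations are given as a unit quaternion [x, y, z, w].
In Python, from rig import robot gives the robot as it stands.
- The arm moves only by the tool send_rows, never from a script. Its argument "deltas" is text: rows parted by semicolons, each of 7 numbers parted by spaces: the shift along the tool's x, y, z in mm, then the turn, a rotation vector about the tool's x, y, z in degrees, then the opening, from 0 (shut) to 1 (fully open). A call has 1 to 10 rows; each row shifts and turns the commanded pose from where the row before left it, along the tool's axes as they then stand; what a row does not reach is not made up. A row lasts 1/8 s, in which the tool goes at most 62.5 mm and 10.7 degrees, less where a joint would pass 70% of its speed; a pose out of reach is approached as far as the arm can. A call is refused whole if a number of a shift passes 62.5 or a number of a turn 10.7, either way. A call with a gripper value outside its range is refused whole. The fingers move at their own pace and stop on an object; "newtons" is the grip in N (left out, the last holds). Time passes only in rows, so rows that do not move let the fingers close. It gives the time, the measured TCP pose, the force, the opening and the grip force at its end, in the units of the state.
- robot.get_obs(): the state, without advancing time (a new reading comes with each control period).
- robot.camera(name): name is "side" or "top" or "wrist"; returns a dict with "image" (480x640x3 uint8, red, green, blue), "depth" (480x640 float32, m along the optical axis (not along the pixel's ray), 0 where there is no reading), "fovy" (degrees; the focal length in pixels is half the picture's height over the tangent of half this angle, whatever the lens; pixels are square), "cx", "cy" (the principal point, pixels), "rvec" (rotation vector, rad) and "tvec" (3), from world to camera coordinates, as OpenCV has them. Camera axes: x right, y down, z forward; pixel columns grow to the right and rows downward; lengths in m; the calibration is good to about 2 mm. The wrist camera is an equidistant fisheye: a pixel r from the principal point sees the ray r / f radians off the axis. A picture is of the moment at which its call begins.
- robot.hand_in(): hands the job in; it is judged then, once.
Trained networks look in the newest picture that a camera, given by its name, has taken for a name from the list of things; names that differ only in an ending like _2 or _b are one class to them, and where a whole thing is asked for, a point or a joint stands for the part that bears it (a point fixed in the world has none). Each returns a list of dicts, best first, with "p" (0 to 1); they miss things now and then, are a little off and sometimes report something else, mostly with a low value. They report only what shows in the picture. A call takes as long as a camera call.
- robot.find_in(camera, thing): "box" ([left, top, right, bottom] in pixels, round what is visible of it).
- robot.cut_out(camera, thing): "region" (480x640 bool, what is visible of it) and "box" ([left, top, right, bottom] in pixels, round what is visible of it).
The state is a dict: "time": time; "q": joint angles; "joint_velocities": joint speeds; "joint_torque": joint torques, N m; "position": TCP position; "tool_rot": TCP orientation; "ft_force": force on the tool from outside, world axes, zero at the start; "moment": the same for the moment, N m; "grip_width": finger opening in m; "grip_force": force on a finger pad.
Only numpy, scipy, OpenCV 4.12 (cv2) and the standard library are available. Lean on these libraries where they do the work, as an engineer would, in place of code of your own. Each camera call takes 0.05 s, during which the arm holds its last target. There are 200 camera calls.

### The job

Lift the loose upper rack frame by its handle and set it on the lower frame so that all four corner posts go fully home in the four sockets, its thumbscrew above the threaded boss; have it fully home before you let go of the handle. Then turn the knurled thumbscrew clockwise until it seats and will turn no further, and let go. Keep the frame upright and leave the timer and the petri dish that lie next to the two frames where they are.

Things in the scene. Friction and masses are not known exactly. Their poses are not given: they have to be found in the camera images.
- base_frame: Lower aluminium rack frame, fixed to the worktop, 144 x 104 x 75 mm. Origin: middle of its underside; x along its long side towards the threaded boss, z up. Black socket cups, 24 mm square, stand at its corners, centred at x = +-60, y = +-40 mm; holes 15 x 15 mm, 14 mm deep, mouths 75 and floors 61 mm above the worktop. A closed petri dish is fixed on its bottom shelf.
- base_boss (a point): Middle of the top of the round steel threaded boss (22 mm wide) on the lower frame, at x = 60, y = 0, z = 65 mm of the lower frame.
- upper_middle (a point): Centre of the loose upper rack frame (132 x 92 mm, 97 mm high, 0.35 to 0.55 kg), 48 mm above its feet; x along its long side towards the thumbscrew, z up. Round posts 12 mm thick, tapered to 6 mm over the lowest 6 mm, stand under its corners at x = +-60, y = +-40 mm. Deck top 61 mm above the feet. Seated: 109 mm above the worktop, above the lower frame's origin, axes alike.
- handle (a point): Centre of the upper frame's steel handle bar, where it is grasped; axes as upper_middle. The bar runs along x: 76 mm long, 12 mm wide (y), 12 mm high, its centre 91 mm above the feet, 30 mm above the deck and at x = -16, y = 0 of the upper frame; a leg joins each end to the deck. Seated, it lies at x = -16, y = 0, z = 152 mm of the lower frame.
- thumbscrew_grip (a point): Centre of the knurled head of the upper frame's captive thumbscrew: an upright steel cylinder 27 mm in diameter, 18 mm high, 88 mm above the feet, 27 mm above the deck, at x = 60, y = 0 of the upper frame. It turns about its upright axis and stays at this height; its shank hangs below the deck.
- thumbscrew (a joint): Angle of the thumbscrew in rad, growing clockwise seen from above. It starts between 0 and 0.6 and comes to a firm stop (seated) at 2.2. It turns with a small friction of 0.04 N m until the stop, where the resistance rises sharply and it can go no further.
- timer: White bench timer lying flat between the two frames, 66 x 62 x 18 mm, loose. Origin: middle of its underside.
- petri_dish: Closed petri dish on the worktop just to the right of the lower frame, 63 mm in diameter, 15 mm high, loose. Origin: middle of its underside.
- microscope: Fixed tall microscope, about 0.4 m high, behind and to the right of where the upper frame starts; an obstacle to keep clear of when swinging across. Origin: middle of its foot on the worktop. It reaches about 160 mm from there towards the robot and 100 mm to either side, its eyepieces at the top towards the robot.
- ups: Fixed black upright cabinet, about 0.26 m high with a scanner on top, behind and to the left of where the upper frame starts; an obstacle. Origin: middle of its underside. It reaches about 200 mm from there towards the robot and 60 mm to either side.

How it is judged:
By the outcome, as a careful person would: the job done as asked, in the order asked, and still so for the second after the job is handed in, with the robot touching nothing.
It also fails if it takes over 72 s, if anything falls off the work surface, if the arm or the gripper's body presses on something with over 40 N, if the wrist force passes 120 N, or if a joint passes its speed limit or range.

## Working session

There is one attempt and no reset: what is moved stays moved. The work goes in short steps, Python scripts to look and compute and a tool call to move; the robot and the scene stay as the last step left them, time stands still between calls to the robot, and variables do not carry over. Pictures are saved under pics/ and viewed, at most 10 in all, crops included, and the job is handed in when it is done.

Besides the shell and the picture viewer there is one more tool, called after ">>>" by a JSON object that holds its "op" and its "data". send_rows: Moves the arm, as the interface text tells. Its arguments: {"type":"object","properties":{"deltas":{"type":"string"},"newtons":{"type":"number"}},"required":["deltas"]}

```bash
mkdir -p pics; ls; cat > h.py <<'E'
import numpy as np, cv2
from rig import robot
from scipy.spatial.transform import Rotation as R
def cam(n):
    c=robot.camera(n); c['n']=n; c['f']=240/np.tan(np.radians(c['fovy'])/2); c['Rm']=cv2.Rodrigues(np.array(c['rvec'],float))[0]; c['t']=np.array(c['tvec'],float).ravel(); return c
def pts(c,mask):
    v,u=np.nonzero(mask&(c['depth']>0)); z=c['depth'][v,u].astype(float)
    x=(u-c['cx'])/c['f'];y=(v-c['cy'])/c['f']
    if c['n']=='wrist':
        r=np.hypot(x,y)+1e-9; k=np.tan(r)/r; x=x*k;y=y*k
    P=np.c_[x*z,y*z,z]
    return (P-c['t'])@c['Rm'],u,v
def proj(c,P):
    p=np.atleast_2d(P)@c['Rm'].T+c['t']
    x,y=p[:,0]/p[:,2],p[:,1]/p[:,2]
    if c['n']=='wrist':
        r=np.hypot(p[:,0],p[:,1])+1e-12; th=np.arctan2(r,p[:,2]); x=p[:,0]/r*th;y=p[:,1]/r*th
    return np.c_[x*c['f']+c['cx'],y*c['f']+c['cy']]
def save(c,name): cv2.imwrite('pics/'+name,c['image'][:,:,::-1])
E
cat > a.py <<'E'
from h import *
np.set_printoptions(precision=4,suppress=True)
ims=[]
for n in ['top','side']:
    c=cam(n); im=c['image'].copy(); print(n,c['f'],'campos',-c['Rm'].T@c['t'])
    for t in ['base_frame','base_boss','upper_middle','handle','thumbscrew_grip','timer','petri_dish','microscope','ups']:
        for k,d in enumerate(robot.cut_out(n,t)[:2]):
            P,u,v=pts(c,d['region']); 
            if len(P)==0: continue
            print(t,round(d['p'],2),np.array(d['box']).astype(int),'med',np.median(P,0),'lo',np.percentile(P,3,0),'hi',np.percentile(P,97,0))
    save(c,n+'0.png')
o=robot.get_obs(); print(o)
E
python3 a.py
```

```text
pics
top 610.9732162010938 campos [ 0.3319 -0.0745  1.5629]
base_frame 0.87 [379 248 437 310] med [ 0.4526 -0.2811  0.03  ] lo [ 0.3846 -0.3292  0.0078] hi [ 0.5171 -0.2269  0.0763]
base_boss 0.88 [381 247 438 315] med [ 0.4533 -0.281   0.0298] lo [ 0.3846 -0.3303  0.0054] hi [ 0.5194 -0.2273  0.0763]
upper_middle 0.84 [218 246 257 305] med [0.4455 0.1395 0.0612] lo [0.3842 0.0978 0.0541] hi [0.5087 0.1852 0.0987]
handle 0.72 [218 247 259 305] med [0.4457 0.1393 0.0611] lo [0.3827 0.0976 0.0528] hi [0.5099 0.1864 0.0987]
thumbscrew_grip 0.57 [233 246 241 257] med [0.5052 0.1472 0.096 ] lo [0.4926 0.1357 0.0851] hi [0.5174 0.1608 0.1032]
timer 0.67 [309 269 337 300] med [ 0.4356 -0.0637  0.0153] lo [ 0.4034 -0.0938 -0.0004] hi [ 0.4689 -0.0349  0.022 ]
petri_dish 0.66 [467 258 490 283] med [ 0.4801 -0.4585  0.0144] lo [ 0.453  -0.4857  0.0071] hi [ 0.5067 -0.4317  0.0207]
side 473.26275846491774 campos [0.0608 0.8985 0.7261]
base_frame 0.89 [356 211 416 256] med [ 0.4496 -0.2568  0.0339] lo [ 0.3804 -0.3301  0.0023] hi [ 0.5255 -0.2165  0.0743]
base_boss 0.91 [359 208 414 256] med [ 0
[... 466 characters left out ...]
6 -0.0513  0.0151] lo [ 0.403  -0.0915 -0.    ] hi [ 0.4664 -0.0296  0.0188]
petri_dish 0.7 [386 208 407 223] med [ 0.4787 -0.4512  0.0138] lo [ 0.452  -0.4875  0.0023] hi [ 0.5068 -0.4275  0.018 ]
{'time': 1.0, 'q': array([-1.4025,  0.5275,  1.4327, -0.    ,  1.1814, -0.1785]), 'joint_velocities': array([ 0.0009, -0.0018, -0.0003, -0.0002, -0.0004,  0.0006]), 'joint_torque': array([ -0.0003, -44.0022, -17.6991,   0.0633,   0.0503,  -0.    ]), 'position': array([ 0.2124, -0.5878,  0.2923]), 'tool_rot': array([ 0.985 ,  0.1725, -0.    ,  0.    ]), 'ft_force': array([-0.3019,  0.2453,  0.5747]), 'moment': array([ 0.0068, -0.048 , -0.0228]), 'grip_force': 0.0, 'grip_width': 0.08711053019997331}
```

```bash
cat > b.py <<'E'
from h import *
np.set_printoptions(precision=4,suppress=True)
c=cam('top'); save(c,'top1.png')
def rect(P,zlo,zhi,nm):
    q=P[(P[:,2]>zlo)&(P[:,2]<zhi)][:,:2]; r=cv2.minAreaRect((q*1000).astype(np.float32)); print(nm,len(q),r,q.mean(0))
d=robot.cut_out('top','upper_middle')[0]; P,u,v=pts(c,d['region'])
rect(P,.045,.072,'deck'); rect(P,.08,.12,'handle+screw'); 
h=P[(P[:,2]>.08)]; a=h[h[:,0]<.48]; rect(a,.08,.12,'bar'); b=h[h[:,0]>.487]; rect(b,.08,.12,'screw')
d=robot.cut_out('top','base_frame')[0]; P,u,v=pts(c,d['region']); rect(P,.068,.085,'cups'); rect(P,.055,.085,'cups+boss')
cr=c['image'][225:325,200:500,::-1]; cv2.imwrite('pics/crop1.png',cv2.resize(cr,(800,267),interpolation=cv2.INTER_CUBIC))
# full depth region
m=np.zeros((480,640),bool); m[240:325,370:445]=1
P,u,v=pts(c,m); rect(P,.068,.085,'cups2')
m[:]=0; m[240:312,212:263]=1; P,u,v=pts(c,m); rect(P,.05,.072,'deck2')
E
python3 b.py
```

```text
deck 1731 ((445.915771484375, 142.83261108398438), (131.92913818359375, 92.66629791259766), 5.697202682495117) [0.4443 0.1418]
handle+screw 278 ((454.339599609375, 146.69126892089844), (123.58409881591797, 26.552688598632812), 1.392425298690796) [0.4579 0.143 ]
bar 173 ((429.8594055175781, 140.75999450683594), (75.07303619384766, 13.334200859069824), 6.031291484832764) [0.43   0.1406]
screw 105 ((503.4423522949219, 147.7843475341797), (25.94576072692871, 25.136354446411133), 86.69509887695312) [0.5039 0.1471]
cups 265 ((451.4001770019531, -278.1678771972656), (104.61071014404297, 144.2321319580078), 77.7175064086914) [ 0.4531 -0.2805]
cups+boss 907 ((451.4001770019531, -278.1678771972656), (104.61071014404297, 144.2321319580078), 77.7175064086914) [ 0.4543 -0.2792]
cups2 269 ((451.4195556640625, -278.172119140625), (104.61071014404297, 144.27178955078125), 77.7175064086914) [ 0.4541 -0.2804]
deck2 1772 ((445.7740478515625, 142.8483428955078), (132.2080841064453, 92.7257308959961), 5.697203636169434) [0.4444 0.1416]
```

View pics/crop1.png

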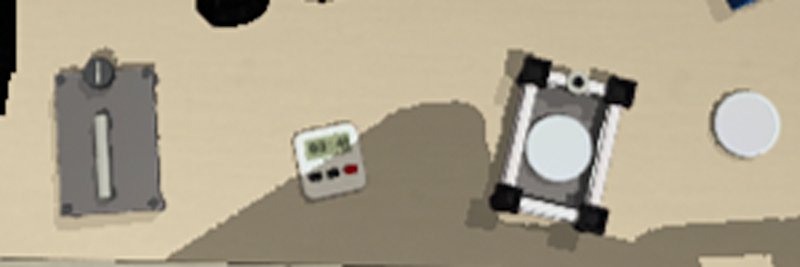

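View pics/side0.png

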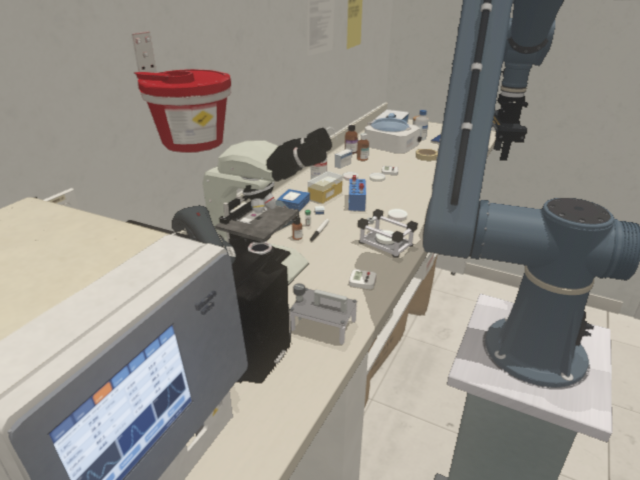

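```bash
cat > c.py <<'E'
from h import *
np.set_printoptions(precision=3,suppress=True)
pp=[]
for n in ['top','side']:
    c=cam(n); P,u,v=pts(c,np.ones((480,640),bool)); pp.append(P)
P=np.vstack(pp); P=P[(P[:,0]>.3)&(P[:,0]<.9)&(P[:,1]>-.45)&(P[:,1]<.45)&(P[:,2]<.7)]
xs=np.arange(.3,.9,.05)
print('max z cm; rows y from .45, cols x .3..'); 
for y in np.arange(.40,-.45,-.05):
    row=[]
    for x in xs:
        s=P[(P[:,0]>=x)&(P[:,0]<x+.05)&(P[:,1]>=y)&(P[:,1]<y+.05),2]
        row.append(int(np.sort(s)[-3]*100) if len(s)>3 else -9)
    print(round(y,2),row)
c=cam('wrist'); save(c,'w0.png'); print(c['f'],-c['Rm'].T@c['t'],c['Rm'][2])
E
python3 c.py
```

```text
max z cm; rows y from .45, cols x .3..
0.4 [0, 0, 0, 0, 0, -9, -9, -9, -9, -9, -9, 27, -9]
0.35 [0, 0, 0, 22, 29, 30, 24, 23, 23, 23, 23, 27, -9]
0.3 [0, 0, 0, 22, 29, 31, 32, 32, 28, 23, 23, 23, -9]
0.25 [0, 0, 0, 22, 23, 25, 32, 32, 29, 23, 23, 23, -9]
0.2 [0, 0, 0, 22, 23, 23, 24, 30, 27, 2, 54, 0, -9]
0.15 [0, 6, 7, 9, 10, 0, 0, 0, 0, 53, 53, 53, -9]
0.1 [0, 10, 10, 10, 10, 1, 16, 17, 50, 52, 53, 52, -9]
0.05 [0, 6, 6, 6, 0, 36, 35, 35, 50, 52, 52, 52, -9]
0.0 [0, 0, 0, 0, 39, 39, 36, 35, 50, 51, 50, 50, -9]
-0.05 [0, 0, 2, 1, 39, 39, 37, 35, 35, 50, 51, 51, -9]
-0.1 [0, 0, 2, 2, 37, 39, 37, 34, 18, 18, 0, 0, -9]
-0.15 [0, 0, 0, 0, 0, 0, 0, 0, 0, 3, 5, 5, -9]
-0.2 [69, 0, 0, 0, 0, 0, 1, 9, 9, 4, 6, 5, -9]
-0.25 [69, 7, 7, 6, 7, 0, 1, 2, 0, 4, 5, 6, -9]
-0.3 [0, 7, 3, 5, 7, 0, 0, 2, 5, 4, 6, 5, -9]
-0.35 [0, 7, 6, 7, 7, 0, 0, 1, 1, 3, 4, 4, -9]
-0.4 [0, 0, 0, 0, 0, 0, 0, 0, 2, 3, 4, 4, -9]
371.64829954431775 [ 0.274 -0.566  0.385] [-0.23  -0.083 -0.97 ]
```

>>> {"op": "send_rows", "data": {"deltas": "40 -36 0 0 0 0 1;45 -41 0 0 0 0 1;45 -41 0 0 0 0 1;45 -41 0 0 0 0 1;45 -41 0 0 0 0 1;45 -41 0 0 0 8 1;0 0 0 0 0 8 1;0 0 0 0 0 8 1;0 0 0 0 0 8 1;0 0 0 0 0 0 1", "newtons": 40}}

```text
time: 2.55
position: [0.3799, -0.271, 0.2924]
tool_rot: [0.995, -0.105, 0.0, 0.0]
ft_force: [0.1, -0.1, -0.4]
grip_width: 0.0872
grip_force: 0.0
```

```bash
cat > d.py <<'E'
from h import *
np.set_printoptions(precision=4,suppress=True)
o=robot.get_obs(); print(o['time'],o['position'],o['tool_rot'],R.from_quat(o['tool_rot']).as_matrix()[:,0],o['q'])
c=cam('wrist'); save(c,'w1.png')
P,u,v=pts(c,np.ones((480,640),bool))
m=(P[:,2]>.07)&(P[:,2]<.08)&(np.hypot(P[:,0]-.4514,P[:,1]+.2782)<.1)
q=P[m][:,:2]; print(len(q),cv2.minAreaRect((q*1000).astype(np.float32)),np.median(P[m],0))
C=np.array([.4514,-.2782]);a=np.radians(-12.3)
for it in range(5):
    Rm=np.array([[np.cos(a),-np.sin(a)],[np.sin(a),np.cos(a)]])
    cc=[]
    L=(q-C)@Rm
    for sx in(1,-1):
        for sy in(1,-1):
            s=L[(abs(L[:,0]-sx*.06)<.016)&(abs(L[:,1]-sy*.04)<.016)]
            lo,hi=np.percentile(s,1,0),np.percentile(s,99,0); cc.append((lo+hi)/2); 
            if it==4: print(sx,sy,len(s),hi-lo,cc[-1])
    cc=np.array(cc); C=C+Rm@cc.mean(0)
    a+=np.arctan2(cc[0,1]+cc[1,1]-cc[2,1]-cc[3,1],.24)*.5+.5*-np.arctan2(cc[0,0]-cc[1,0]+cc[2,0]-cc[3,0],.16)
print('base',C,np.degrees(a))
T,u,v=pts(cam('top'),np.ones((480,640),bool))
S,u,v=pts(cam('side'),np.ones((480,640),bool))
for nm,T in(('top',T),('side',S)):
    for zl,zh in((.13,.18),(.18,.24),(.24,.4)):
        k=T[(T[:,2]>zl)&(T[:,2]<zh)&(T[:,1]>.17)&(T[:,1]<.4)&(T[:,0]>.38)]
        print(nm,zl,len(k),'ups min x',np.percentile(k[:,0],.3),'min y',np.percentile(k[:,1],.3))
        k=T[(T[:,2]>zl)&(T[:,2]<zh)&(T[:,1]>-.15)&(T[:,1]<.12)&(T[:,0]>.44)]
        if len(k): print('   mic min x',np.percentile(k[:,0],.3),'y',k[:,1].min(),k[:,1].max())
E
python3 d.py
```

```text
2.55 [ 0.3799 -0.271   0.2924] [ 0.9945 -0.1047  0.0001  0.0001] [ 0.9781 -0.2083  0.0003] [-0.8599  0.3151  1.8169  0.      1.0092  0.9208]
2180 ((450.8248596191406, -280.7342529296875), (104.67545318603516, 144.45989990234375), 77.60847473144531) [ 0.4869 -0.2685  0.0747]
1 1 540 [0.0238 0.0241] [0.0595 0.0397]
1 -1 557 [0.0243 0.0235] [ 0.0597 -0.0399]
-1 1 551 [0.0241 0.0241] [-0.0596  0.04  ]
-1 -1 532 [0.0236 0.0239] [-0.0596 -0.0399]
base [ 0.4506 -0.2808] -12.25723843635971
top 0.13 1393 ups min x 0.4595118968634913 min y 0.240841019669778
   mic min x 0.625328632672335 y -0.14996094134084348 0.10718705078772671
top 0.18 8764 ups min x 0.4686180342956412 min y 0.24243037671537732
   mic min x 0.7421387196362337 y -0.14995600718613908 -0.007993737980082946
top 0.24 5971 ups min x 0.5363299285571848 min y 0.17962352988390906
   mic min x 0.5141691731777661 y -0.14995303769440663 0.11954646361337878
side 0.13 1055 ups min x 0.4601971891881154 min y 0.17144952164297694
   mic min x 0.6259179499551645 y -0.08047393501461218 0.11994200981667316
side 0.18 3653 ups min x 0.4683151676169994 min y 0.1715984468427059
   mic min x 0.6499266231233449 y -0.1498805597557448 0.11984443776407444
side 0.24 7418 ups min x 0.5509673433735285 min y 0.1710024989377133
   mic min x 0.5145789112942225 y -0.14992617775032693 0.11999433590633567
```

View pics/w1.png

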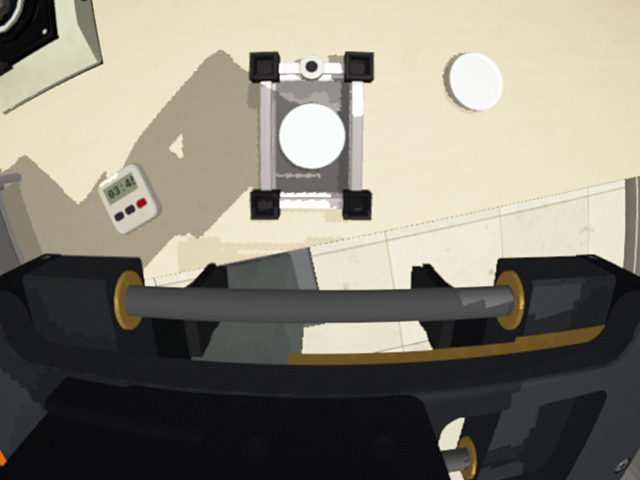

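>>> {"op": "send_rows", "data": {"deltas": "-8 -36 0 0 0 0 1;-11 -52 0 0 0 0 1;-11 -52 0 0 0 0 1;-11 -52 0 0 0 0 1;-11 -52 0 0 0 0 1;-11 -52 0 0 0 0 1;-11 -52 0 0 0 0 1;-10.6 -49 0 0 0 -8.9 1;0 0 0 0 0 -8.9 1;0 0 0 0 0 0 1"}}

```text
time: 3.95
position: [0.3803, 0.1355, 0.2923]
tool_rot: [0.999, 0.05, 0.0, 0.0]
ft_force: [1.1, -0.8, -0.5]
grip_width: 0.0869
grip_force: 0.0
```

```bash
cat > e.py <<'E'
from h import *
np.set_printoptions(precision=4,suppress=True)
o=robot.get_obs(); X=R.from_quat(o['tool_rot']).as_matrix()[:,0]; yaw=np.degrees(np.arctan2(X[1],X[0])); print(o['time'],o['position'],yaw,o['q'])
c=cam('wrist'); save(c,'w2.png')
P,u,v=pts(c,np.ones((480,640),bool))
near=np.hypot(P[:,0]-.446,P[:,1]-.143)<.1
def rr(m,n): q=P[m][:,:2]; r=cv2.minAreaRect((q*1000).astype(np.float32)); print(n,len(q),r,'z',np.median(P[m][:,2])); return r
r=rr(near&(P[:,2]>.056)&(P[:,2]<.066),'deck')
rr(near&(P[:,2]>.09)&(P[:,0]<.478),'bar'); rr(near&(P[:,2]>.09)&(P[:,0]>.485),'screw')
E
python3 e.py
```

```text
3.95 [0.3803 0.1355 0.2923] 5.722244351109488 [ 0.0637  0.2292  1.9551 -0.0001  0.9573  1.5347]
deck 13596 ((444.8178405761719, 140.65997314453125), (131.9644317626953, 92.58148956298828), 5.659971237182617) z 0.06101592082724377
bar 93173 ((414.10693359375, 138.3113555908203), (171.7127685546875, 105.23639678955078), 87.44757080078125) z 0.3255433186700191
screw 974 ((504.14849853515625, 146.25692749023438), (27.391815185546875, 28.279491424560547), 62.98496627807617) z 0.09674825558304692
```

View pics/w2.png

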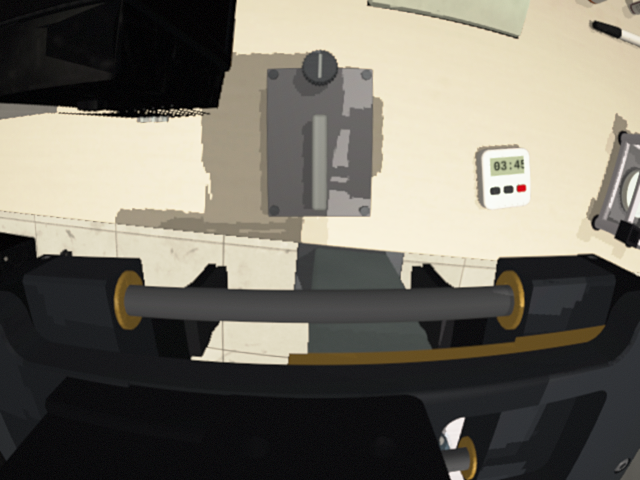

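>>> {"op": "send_rows", "data": {"deltas": "20 0 15 0 0 0 1;21 0 25 0 0 0 1;0 0 35 0 0 0 1;0 0 35 0 0 0 1;0 0 25 0 0 0 1;0 0 15 0 0 0 1;0 0 0 0 0 0 1;0 0 0 0 0 0 0.5;0 0 0 0 0 0 0.3;0 0 0 0 0 0 0.3", "newtons": 50}}

```text
time: 5.25
position: [0.4216, 0.1389, 0.1429]
tool_rot: [0.999, 0.049, 0.001, -0.0]
ft_force: [-0.2, 0.2, -0.0]
grip_width: 0.0648
grip_force: 0.0
```

>>> {"op": "send_rows", "data": {"deltas": "0 0 0 0 0 0 0.2;0 0 0 0 0 0 0.15;0 0 0 0 0 0 0;0 0 0 0 0 0 0;0 0 0 0 0 0 0;0 0 0 0 0 0 0"}}

```text
time: 6.0
position: [0.4212, 0.139, 0.1421]
tool_rot: [0.999, 0.049, -0.0, -0.0]
ft_force: [-0.7, 0.3, -0.8]
grip_width: 0.0117
grip_force: 50.0
```

```bash
cat > f.py <<'E'
from h import *
np.set_printoptions(precision=4,suppress=True)
o=robot.get_obs(); X=R.from_quat(o['tool_rot']).as_matrix(); yaw=np.degrees(np.arctan2(X[1,0],X[0,0])); print(o['time'],o['position'],yaw,X[2],o['ft_force'],o['grip_width'],o['grip_force'])
c=cam('top')
m=np.zeros((480,640),bool); m[240:312,205:263]=1; P,u,v=pts(c,m); P=P[(P[:,2]>.052)&(P[:,2]<.07)]
print('top deck',len(P),cv2.minAreaRect((P[:,:2]*1000).astype(np.float32)))
c=cam('wrist'); P,u,v=pts(c,np.ones((480,640),bool)); near=np.hypot(P[:,0]-.446,P[:,1]-.143)<.1
q=P[near&(P[:,2]>.056)&(P[:,2]<.066)]; print('wrist deck',len(q),cv2.minAreaRect((q[:,:2]*1000).astype(np.float32)))
save(c,'w3.png')
E
python3 f.py
```

```text
6.0 [0.4212 0.139  0.1421] 5.666081528150646 [-0.0002 -0.0001 -1.    ] [-0.7399  0.2664 -0.8424] 0.011650806335836126 49.999022260308266
top deck 447 ((445.7198791503906, 142.37814331054688), (132.76693725585938, 92.43292236328125), 6.022522449493408)
wrist deck 27938 ((463.47100830078125, 142.1060333251953), (94.99397277832031, 92.66551208496094), 5.742094039916992)
```

>>> {"op": "send_rows", "data": {"deltas": "0 0 -3 0 0 0 0;0 0 -7 0 0 0 0;0 0 -15 0 0 0 0;0 0 -25 0 0 0 0;0 0 -25 0 0 0 0;0 0 -20 0 0 0 0;0 0 -15 0 0 0 0;-10 0 0 0 0 0 0;-13 0 0 0 0 0 0;-5 0 0 0 0 0 0"}}

```text
time: 7.35
position: [0.3907, 0.136, 0.2514]
tool_rot: [0.999, 0.05, -0.002, 0.0]
ft_force: [0.0, -0.0, -3.6]
grip_width: 0.0112
grip_force: 50.0
```

>>> {"op": "send_rows", "data": {"deltas": "-2 20 0 0 0 0 0;-3.5 35 0 0 0 0 0;-4.5 45 0 0 0 0 0;-4.5 45 0 0 0 0 0;-4.5 45 0 0 0 0 0;-4.5 45 0 0 0 0 0;-4.5 45 0 0 0 0 0;-4.5 45 0 0 0 0 0;-4 40 0 0 0 0 0;-2.8 28 0 0 0 3 0"}}

```text
time: 8.6
position: [0.3927, -0.2607, 0.2516]
tool_rot: [1.0, 0.022, -0.0, -0.0]
ft_force: [-0.0, 0.2, -4.1]
grip_width: 0.0113
grip_force: 50.0
```

>>> {"op": "send_rows", "data": {"deltas": "0 15 0 0 0 5 0;0 0 0 0 0 5 0;0 0 0 0 0 5 0;0 0 0 0 0 0 0;0 0 0 0 0 0 0"}}

```text
time: 9.22
position: [0.3936, -0.2735, 0.2519]
tool_rot: [0.994, -0.107, -0.0, -0.0]
ft_force: [-0.3, 1.7, -4.4]
grip_width: 0.0112
grip_force: 50.0
```

```bash
cat > g.py <<'E'
from h import *
np.set_printoptions(precision=4,suppress=True)
o=robot.get_obs(); X=R.from_quat(o['tool_rot']).as_matrix(); yaw=np.degrees(np.arctan2(X[1,0],X[0,0])); p=o['position']; print(o['time'],p,yaw,X[2],o['ft_force'],o['grip_width'],o['grip_force'])
T=np.array([.4274,-.2744]); d=T-p[:2]; print('tool dx dy mm',1e3*d@X[:2,0],1e3*d@X[:2,1],'turn',yaw+12.27)
c=cam('wrist'); save(c,'w4.png'); P,u,v=pts(c,np.ones((480,640),bool)); L=(P-p)@X
m=(abs(L[:,0])<.12)&(abs(L[:,1])<.06)&(L[:,2]>.07)&(L[:,2]<.09)
q=L[m]; print('deck in tool',len(q),cv2.minAreaRect((q[:,:2]*1000).astype(np.float32)))
A=np.c_[q[:,:2],np.ones(len(q))]; print('deck plane (tool) z=ax+by+c',np.linalg.lstsq(A,q[:,2],rcond=None)[0])
c=cam('side'); cv2.imwrite('pics/s4.png',cv2.resize(c['image'][130:290,310:510,::-1],(800,640))[:600])
E
python3 g.py
```

```text
9.225 [ 0.3936 -0.2735  0.2519] -12.252563185157024 [-0.0008 -0.0005 -1.    ] [-0.2572  1.6523 -4.3976] 0.011182086786111187 49.99803816899657
tool dx dy mm 33.21516339399089 -6.30240578155951 turn 0.017436814842975323
deck in tool 27803 ((24.086753845214844, 1.4892539978027344), (92.44002532958984, 131.5849609375), 89.86905670166016)
deck plane (tool) z=ax+by+c [0.0061 0.0011 0.0812]
```

View pics/s4.png

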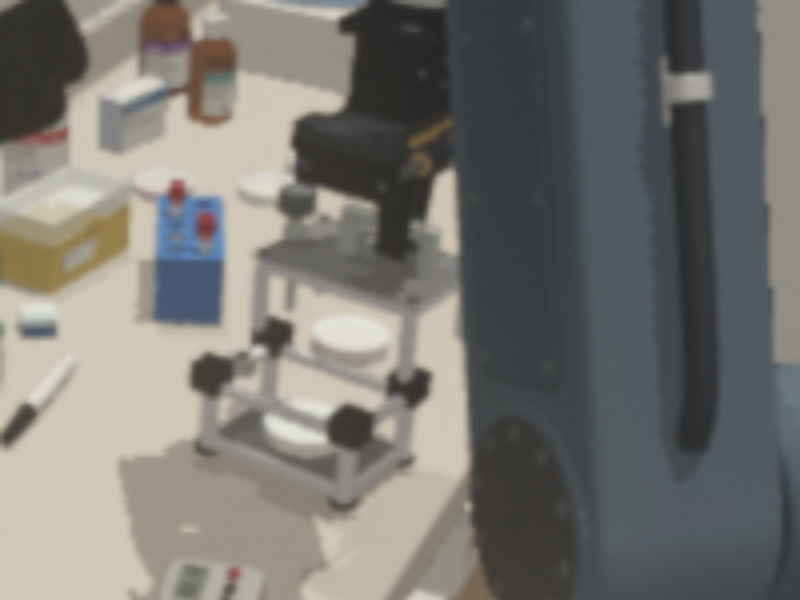

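View pics/w4.png

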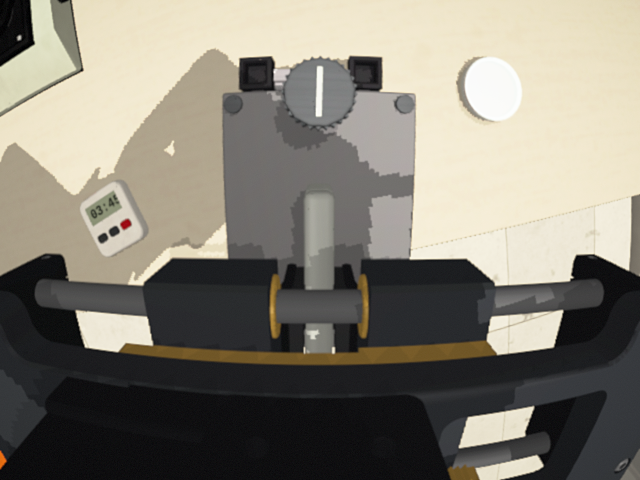

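>>> {"op": "send_rows", "data": {"deltas": "10 -2 0 0 0 0 0;13 -2.3 0 0 0 0 0;10 -2 5 0 0 0 0;0 0 10 0 0 0 0;0 0 8 0 0 0 0;0 0 3 0 0 0 0;0 0 0 0 0 0 0;0 0 0 0 0 0 0"}}

```text
time: 10.32
position: [0.4274, -0.2749, 0.2265]
tool_rot: [0.994, -0.108, 0.0, 0.0]
ft_force: [0.1, 0.5, -4.2]
grip_width: 0.0111
grip_force: 50.0
```

```bash
cat > i.py <<'E'
from h import *
np.set_printoptions(precision=4,suppress=True)
o=robot.get_obs(); X=R.from_quat(o['tool_rot']).as_matrix(); yaw=np.degrees(np.arctan2(X[1,0],X[0,0])); p=o['position']; print(o['time'],p,yaw,X[2],o['ft_force'],o['moment'],o['grip_width'],o['grip_force'])
T=np.array([.4274,-.2743]); d=T-p[:2]; print('tool dx dy mm',1e3*d@X[:2,0],1e3*d@X[:2,1],'turn',yaw+12.27)
c=cam('side'); cv2.imwrite('pics/s5.png',cv2.resize(c['image'][160:290,330:450,::-1],(554,600),interpolation=cv2.INTER_CUBIC))
E
python3 i.py
```

```text
10.325 [ 0.4274 -0.2749  0.2265] -12.345693900855913 [ 0.0004  0.0003 -1.    ] [ 0.141   0.5317 -4.1665] [0.0675 0.1871 0.0132] 0.011095902798187764 49.997987262904644
tool dx dy mm -0.13781755153531114 -0.5590212926285156 turn -0.07569390085591365
```

View pics/s5.png

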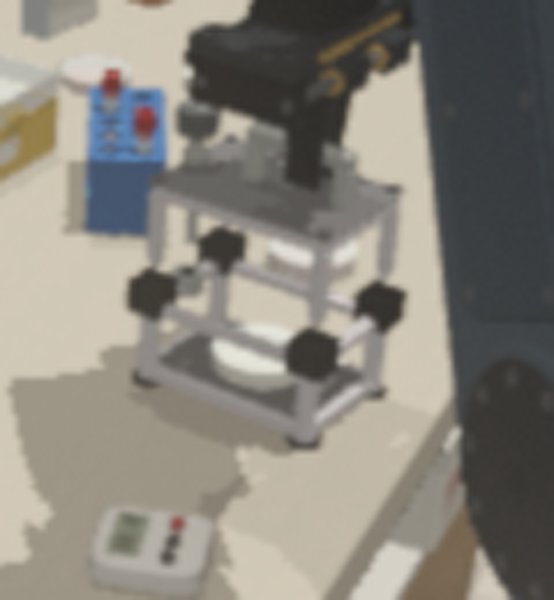

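The side crop shows the posts lined up just above the cups (left cup at about (150,292), front cup at (312,352)). I'm lowering gently now.

>>> {"op": "send_rows", "data": {"deltas": "0 -0.5 3 0 0 0 0;0 0 4 0 0 0 0;0 0 4 0 0 0 0;0 0 3 0 0 0 0;0 0 0 0 0 0 0"}}

```text
time: 11.0
position: [0.4274, -0.274, 0.2119]
tool_rot: [0.994, -0.107, -0.0, -0.0]
ft_force: [0.1, 0.1, -4.6]
grip_width: 0.0114
grip_force: 50.0
```

>>> {"op": "send_rows", "data": {"deltas": "0 0 3 0 0 0 0;0 0 3 0 0 0 0;0 0 2 0 0 0 0;0 0 0 0 0 0 0"}}

```text
time: 11.5
position: [0.4275, -0.2741, 0.2041]
tool_rot: [0.994, -0.107, -0.0, -0.0]
ft_force: [-0.4, 0.5, -4.2]
grip_width: 0.0114
grip_force: 50.0
```

>>> {"op": "send_rows", "data": {"deltas": "0 0 1 0 0 0 0;0 0 0.7 0 0 0 0;0 0 0 0 0 0 0;0 0 0 0 0 0 0"}}

```text
time: 12.0
position: [0.4274, -0.2742, 0.2031]
tool_rot: [0.994, -0.107, 0.0, 0.0]
ft_force: [-2.8, 1.1, 5.3]
grip_width: 0.0115
grip_force: 50.0
```

>>> {"op": "send_rows", "data": {"deltas": "0 0 0.5 0 0 0 0;0 0 0 0 0 0 0;0 0 0 0 0 0 0"}}

```text
time: 12.38
position: [0.4274, -0.2742, 0.2031]
tool_rot: [0.994, -0.107, 0.0, 0.0]
ft_force: [-3.0, 1.5, 9.4]
grip_width: 0.0113
grip_force: 50.0
```

```bash
cat > j.py <<'E'
from h import *
np.set_printoptions(precision=4,suppress=True)
o=robot.get_obs(); X=R.from_quat(o['tool_rot']).as_matrix(); p=o['position']; print(o['time'],p,o['ft_force'],o['moment'],o['q'])
c=cam('wrist'); P,u,v=pts(c,np.ones((480,640),bool)); L=(P-p)@X
m=(abs(L[:,0]-.03)<.1)&(abs(L[:,1])<.06)&(P[:,2]>.11)&(P[:,2]<.134)
q=P[m]; b=np.array([.4510,-.2795]); A=np.c_[q[:,:2]-b,np.ones(len(q))]
s=np.linalg.lstsq(A,q[:,2],rcond=None)[0]; print('deck slopes, z at centre (want .122)',len(q),s)
k=P[(P[:,2]>.145)&(P[:,2]<.165)&(np.hypot(P[:,0]-.5096,P[:,1]+.2922)<.025)]
print('screw',len(k),cv2.minAreaRect((k[:,:2]*1000).astype(np.float32)),cv2.minEnclosingCircle((k[:,:2]*1000).astype(np.float32)),np.median(k[:,2]))
E
python3 j.py
```

```text
12.375 [ 0.4274 -0.2742  0.2031] [-3.0075  1.5093  9.4204] [ 0.3359  0.6891 -0.0013] [-0.7907  0.5063  1.8103 -0.0004  0.8245  0.9954]
deck slopes, z at centre (want .122) 28020 [ 0.0007 -0.0007  0.122 ]
screw 4167 ((509.1455078125, -293.7027893066406), (28.130712509155273, 27.95437240600586), 46.011016845703125) ((509.181884765625, -293.6014404296875), 14.484889030456543) 0.15781763159187823
```

>>> {"op": "send_rows", "data": {"deltas": "0 0 -0.8 0 0 0 0;0 0 0 0 0 0 0.2;0 0 0 0 0 0 0.4;0 0 0 0 0 0 0.5;0 0 -5 0 0 0 0.5;0 0 -15 0 0 0 0.5;0 0 -25 0 0 0 0.5;0 0 -20 0 0 0 0.5;20 0 0 0 0 0 0.5;30 0 0 0 0 0 0.5", "newtons": 15}}

```text
time: 13.68
position: [0.4766, -0.285, 0.2697]
tool_rot: [0.994, -0.108, 0.001, 0.001]
ft_force: [0.5, -0.6, -1.2]
grip_width: 0.044
grip_force: 0.0
```

>>> {"op": "send_rows", "data": {"deltas": "24 0 0 0 0 0 0.5;10 0 0 0 0 -5 0.5;0 0 0 0 0 -10 0.5;0 0 0 0 0 -10 0.5;0 0 0 0 0 -10 0.5;0 0 0 0 0 -10 0.5;0 0 0 0 0 -10 0.5;0 0 0 0 0 -5 0.5;0 0 0 0 0 0 0.5"}}

```text
time: 14.8
position: [0.5097, -0.2922, 0.2689]
tool_rot: [0.915, 0.404, 0.0, 0.001]
ft_force: [-0.4, 0.5, -0.1]
grip_width: 0.0437
grip_force: 0.0
```

```bash
cat > k.py <<'E'
from h import *
np.set_printoptions(precision=4,suppress=True)
o=robot.get_obs(); X=R.from_quat(o['tool_rot']).as_matrix(); yaw=np.degrees(np.arctan2(X[1,0],X[0,0])); p=o['position']; print(o['time'],p,yaw,X[2],o['ft_force'],o['grip_width'],o['q'])
d=np.array([.5096,-.2922])-p[:2]; print('tool dx dy mm',1e3*d@X[:2,0],1e3*d@X[:2,1])
c=cam('wrist'); save(c,'w6.png')
P,u,v=pts(c,np.ones((480,640),bool))
m=(P[:,2]>.115)&(P[:,2]<.129)&(np.hypot(P[:,0]-.451,P[:,1]+.28)<.09)
q=P[m]; A=np.c_[q[:,:2]-[.451,-.2795],np.ones(len(q))]; print('deck',len(q),np.linalg.lstsq(A,q[:,2],rcond=None)[0],cv2.minAreaRect((q[:,:2]*1000).astype(np.float32)))
E
python3 k.py
```

```text
14.8 [ 0.5097 -0.2922  0.2689] 47.61380804365003 [ 0.0001  0.0014 -1.    ] [-0.4286  0.5124 -0.064 ] 0.043685010088518765 [-0.7106  0.5042  1.5543  0.      1.0817  0.0292]
tool dx dy mm -0.0996241152875619 -0.08653689362770994
deck 9456 [ 0.001  -0.001   0.1221] ((460.6857604980469, -282.9139099121094), (92.68930053710938, 112.29390716552734), 77.91761016845703)
```

View pics/w6.png

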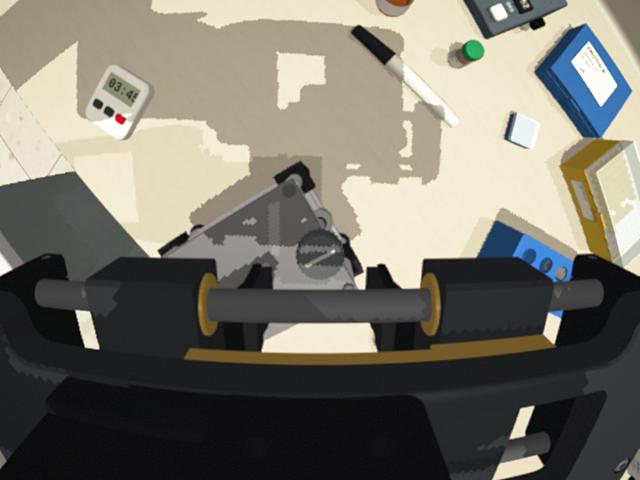

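The wrist picture shows the seated frame, with the thumbscrew head at about (320,253) between the open fingers. I'll descend onto it and grip.

>>> {"op": "send_rows", "data": {"deltas": "0 0 20 0 0 0 0.5;0 0 25 0 0 0 0.5;0 0 17 0 0 0 0.5;0 0 7 0 0 0 0.5;0 0 0 0 0 0 0.5;0 0 0 0 0 0 0.3;0 0 0 0 0 0 0.2;0 0 0 0 0 0 0.2;0 0 0 0 0 0 0.2", "newtons": 20}}

```text
time: 15.98
position: [0.51, -0.2924, 0.1995]
tool_rot: [0.915, 0.404, 0.0, 0.001]
ft_force: [-0.3, -0.8, 2.0]
grip_width: 0.0261
grip_force: 20.0
```

>>> {"op": "send_rows", "data": {"deltas": "0 0 0 0 0 3 0.2;0 0 0 0 0 6 0.2;0 0 0 0 0 8 0.2;0 0 0 0 0 8 0.2;0 0 0 0 0 8 0.2;0 0 0 0 0 8 0.2;0 0 0 0 0 8 0.2;0 0 0 0 0 8 0.2;0 0 0 0 0 8 0.2;0 0 0 0 0 8 0.2"}}

```text
time: 17.23
position: [0.5099, -0.292, 0.1995]
tool_rot: [0.975, -0.221, 0.0, -0.0]
ft_force: [0.3, 1.2, 3.1]
grip_width: 0.0259
grip_force: 20.0
```

```bash
cat > l.py <<'E'
from h import *
np.set_printoptions(precision=4,suppress=True)
o=robot.get_obs(); X=R.from_quat(o['tool_rot']).as_matrix(); yaw=np.degrees(np.arctan2(X[1,0],X[0,0])); p=o['position']; print(o['time'],p,yaw,X[2],o['ft_force'],o['moment'],o['grip_width'],o['grip_force'],o['q'][5],o['joint_torque'][5])
E
python3 l.py
```

```text
17.225 [ 0.5099 -0.292   0.1995] -25.590264015228527 [ 0.0008 -0.0003 -1.    ] [0.3452 1.2453 3.0799] [ 0.2043 -0.0251  0.0554] 0.025878834954700412 19.99399566091597 1.3067394349294568 -0.6838777475059032
```

>>> {"op": "send_rows", "data": {"deltas": "0 0 0 0 0 6 0.2;0 0 0 0 0 6 0.2;0 0 0 0 0 4 0.2;0 0 0 0 0 0 0.2"}}

```text
time: 17.73
position: [0.5099, -0.2919, 0.1994]
tool_rot: [0.936, -0.353, 0.0, -0.0]
ft_force: [0.4, 1.9, 3.8]
grip_width: 0.0265
grip_force: 20.0
```

```bash
python3 l.py
```

```text
17.725 [ 0.5099 -0.2919  0.1994] -41.2982779065863 [ 0.0007 -0.0007 -1.    ] [0.3957 1.9435 3.7899] [ 0.3358 -0.0866 -0.0491] 0.026536764981054225 19.99984536319971 1.5808185440628395 0.07325276965275407
```

>>> {"op": "send_rows", "data": {"deltas": "0 0 0 0 0 5 0.2;0 0 0 0 0 5 0.2;0 0 0 0 0 0 0.2"}}

```text
time: 18.1
position: [0.51, -0.2919, 0.1994]
tool_rot: [0.902, -0.432, 0.0, -0.0]
ft_force: [0.5, 2.2, 4.9]
grip_width: 0.0263
grip_force: 20.0
```

```bash
python3 l.py
```

```text
18.1 [ 0.51   -0.2919  0.1994] -51.23519550206523 [ 0.0006 -0.0009 -1.    ] [0.5477 2.2003 4.8817] [ 0.4542 -0.1044 -0.0396] 0.02629503998939285 20.000291503965855 1.7541859948304996 0.08595070336014032
```

>>> {"op": "send_rows", "data": {"deltas": "0 0 0 0 0 5 0.2;0 0 0 0 0 5 0.2;0 0 0 0 0 0 0.2"}}

```text
time: 18.48
position: [0.51, -0.2919, 0.1994]
tool_rot: [0.861, -0.509, 0.001, -0.0]
ft_force: [1.3, 2.8, 5.5]
grip_width: 0.026
grip_force: 20.0
```

```bash
python3 l.py
```

```text
18.475 [ 0.51   -0.2919  0.1994] -61.2295114549666 [ 0.0005 -0.0011 -1.    ] [1.2573 2.7599 5.489 ] [ 0.5292 -0.1538 -0.0395] 0.026025613426067955 20.000351322814822 1.9286038896176396 0.06248467834666371
```

>>> {"op": "send_rows", "data": {"deltas": "0 0 0 0 0 5 0.2;0 0 0 0 0 5 0.2;0 0 0 0 0 0 0.2"}}

```text
time: 18.85
position: [0.5101, -0.2919, 0.1994]
tool_rot: [0.813, -0.582, 0.001, -0.0]
ft_force: [1.5, 2.3, 4.1]
grip_width: 0.0261
grip_force: 20.0
```

```bash
python3 l.py
```

```text
18.85 [ 0.5101 -0.2919  0.1994] -71.23497339222267 [ 0.0003 -0.0014 -1.    ] [1.5039 2.2563 4.1158] [ 0.5698 -0.165  -0.0798] 0.026079459606640824 20.000674529001117 2.103156897969855 0.062421862967312336
```

>>> {"op": "send_rows", "data": {"deltas": "0 0 0 0 0 4 0.2;0 0 0 0 0 4 0.2;0 0 0 0 0 0 0.2"}}

```text
time: 19.23
position: [0.5099, -0.2926, 0.1994]
tool_rot: [0.771, -0.637, 0.001, 0.0]
ft_force: [0.0, 0.0, 6.5]
grip_width: 0.0262
grip_force: 20.0
```

```bash
python3 l.py
```

```text
19.225 [ 0.5099 -0.2926  0.1994] -79.1227497129351 [ 0.0016 -0.0006 -1.    ] [0.0256 0.0142 6.4889] [ 0.1982 -0.1273  0.222 ] 0.026216899536663854 20.000250907614827 2.241487747079728 0.3010646905750036
```

>>> {"op": "send_rows", "data": {"deltas": "0 0 0 0 0 4 0.2;0 0 0 0 0 4 0.2;0 0 0 0 0 0 0.2"}}

```text
time: 19.6
position: [0.5099, -0.2923, 0.1992]
tool_rot: [0.725, -0.689, 0.001, -0.0]
ft_force: [0.6, 0.4, 5.2]
grip_width: 0.0259
grip_force: 20.0
```

```bash
python3 l.py; python3 - <<'E'
from h import *
c=cam('wrist'); save(c,'w7.png'); cv2.imwrite('pics/w7c.png',cv2.resize(c['image'][150:350,180:460,::-1],(700,500)))
E
```

```text
19.6 [ 0.5099 -0.2923  0.1992] -87.13462693823669 [ 0.0008 -0.0009 -1.    ] [0.611  0.4274 5.2124] [ 0.2694 -0.1327  0.1728] 0.02586446576603404 19.9987833481282 2.3810229552800704 0.2623693272471428
```

View pics/w7c.png

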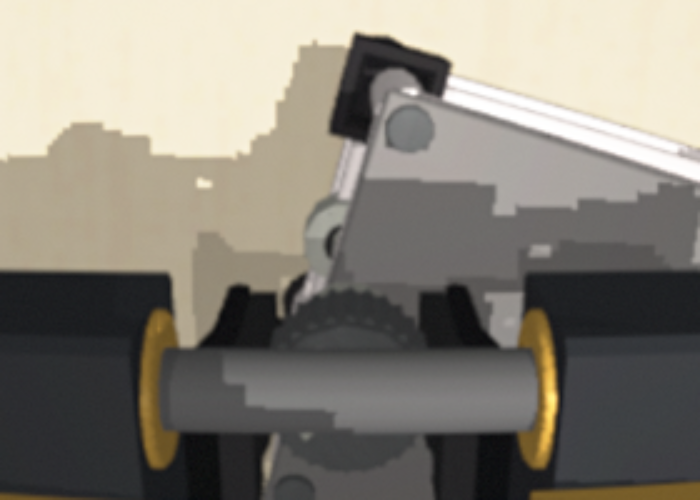

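>>> {"op": "send_rows", "data": {"deltas": "0 0 0 0 0 0 0.2;0 0 0 0 0 0 0.2;0 0 0 0 0 3 0.2;0 0 0 0 0 3 0.2;0 0 0 0 0 2 0.2;0 0 0 0 0 0 0.2", "newtons": 35}}

```text
time: 20.4
position: [0.51, -0.2921, 0.1992]
tool_rot: [-0.675, 0.738, -0.0, 0.0]
ft_force: [1.6, 2.0, 5.9]
grip_width: 0.0256
grip_force: 35.0
```

```bash
python3 l.py
```

```text
20.4 [ 0.51   -0.2921  0.1992] -95.0923660929818 [ 0.0003 -0.0009 -1.    ] [1.6222 1.9823 5.8638] [ 0.4212 -0.2575  0.3955] 0.02562863231152614 34.99808365479112 2.5199683195300784 0.4021678492426872
```

>>> {"op": "send_rows", "data": {"deltas": "0 0 0 0 0 0 0.38;0 0 0 0 0 0 0.38;0 0 0 0 0 0 0.38;0 0 -3 0 0 0 0.38;0 0 -10 0 0 0 0.38;0 0 -20 0 0 0 0.38;0 0 -30 0 0 0 0.38;0 0 -40 0 0 0 0.4;-30 0 -10 0 0 0 0.4;-10 0 0 0 0 0 0.4"}}

```text
time: 21.65
position: [0.5136, -0.2514, 0.3136]
tool_rot: [-0.674, 0.739, -0.001, 0.0]
ft_force: [-0.1, -0.6, -0.5]
grip_width: 0.0347
grip_force: 0.0
```

```bash
python3 k.py; python3 - <<'E'
from h import *
c=cam('top'); 
for t in ['timer','petri_dish']:
    P,u,v=pts(c,robot.cut_out('top',t)[0]['region']); print(t,np.median(P,0))
c=cam('wrist'); ctr=proj(c,[.5096,-.2922,.158])[0].astype(int); print(ctr)
y,x=max(ctr[1]-100,0),max(ctr[0]-120,0); cv2.imwrite('pics/w8c.png',cv2.resize(c['image'][y:y+200,x:x+240,::-1],(720,600)))
E
```

```text
21.65 [ 0.5136 -0.2514  0.3136] -95.25425542042562 [ 0.0014 -0.0024 -1.    ] [-0.072  -0.6312 -0.5165] 0.03470096860440462 [-0.6506  0.4302  1.5457  0.0001  1.1629  2.5827]
tool dx dy mm 41.007426515548545 0.2183180790930111
deck 15772 [-0.0015 -0.0002  0.1221] ((450.1090393066406, -280.66094970703125), (92.8822250366211, 132.33326721191406), 76.18006896972656)
timer [ 0.43670229 -0.06270656  0.01557023]
petri_dish [ 0.47868019 -0.45757948  0.01408075]
[316 183]
```

View pics/w8c.png

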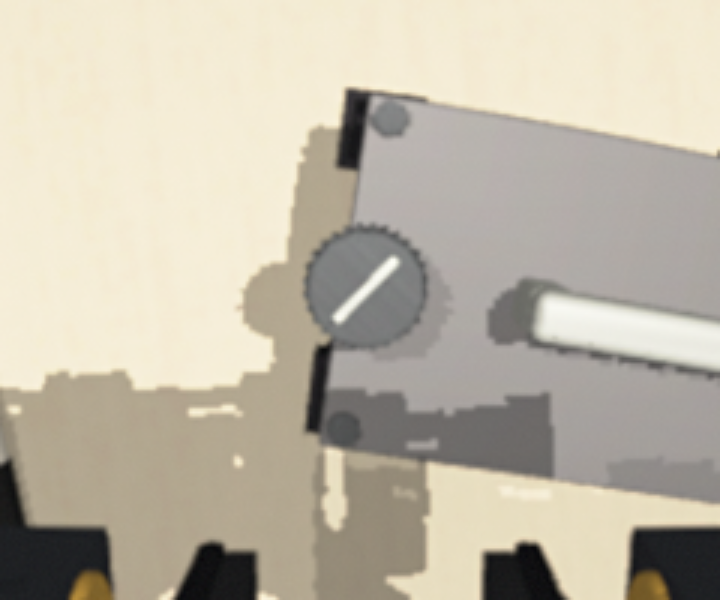

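The white line on the screw head, at about (367,290) in the crop, sits at 45° up-right. That is about 126° clockwise from its start, which matches the 2.2 rad stop. The frame is level with its deck at 122 mm, and the timer and dish haven't moved.

```bash
python3 -c "
from rig import robot
print(robot.hand_in())"
```

```text
the job is handed in; nothing more can be done
None
```

The upper frame is fully home in all four sockets (deck level at 122 mm), the thumbscrew is turned to its stop, the timer and petri dish are where they were, and the job was handed in after about 22 s.

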